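Refit the T-handle on the block press

ROBOT

A 6-joint arm with a two-finger parallel gripper is mounted at the origin on the work surface. World frame = base frame: x ahead of the robot, y to its left, z up, the work surface at z = 0. Lengths are in m, angles in rad, forces in N, time in s.
With the tool pointing down it reaches from about 0.35 to 0.975 m from the base axis. Payload 4.9 kg.
Tool frame: the origin (TCP) lies midway between the tips of the shut fingers; the grasp point (between the pads) lies 19 mm behind it; z points along the fingers, y is the direction in which the jaws open and shut (so a half turn about z gives the same grasp; the last joint's range is limited). The gripper opens to 85 mm and grips with 20 to 120 N. Pads are 22 mm wide; open, the fingers measure 114 mm over their backs; the gripper's body (76 mm by 85 mm) begins 54 mm behind the grasp point. The pads swing forward as they close: fully open they stand 13 mm farther back than shut.
Start: joints at [-1.379, 0.053, 1.613, -0, 1.476, -0.119], TCP at [0.191, -0.595, 0.201] pointing down, gripper open.
Joint ranges: [-3.01, 3.01], [-1.01, 2.22], [0.06, 2.58], [-1.02, 4.17], [0.09, 2.62], [-3.14, 3.14]. Speed limits (rad/s): [2.57, 2.57, 3.14, 3.14, 3.14, 3.14].

INTERFACE

Orientations are given as a unit quaternion [w, x, y, z].
In Python, from plant import state, grab_frame, camera_params, job_done, boxes_of gives the robot as it stands.
- The arm moves only by the tool step_arm, never from a script. Its argument "steps" is a list of rows, each a list of 4 numbers: the shift along the tool's x, y, z in mm, then the turn about the tool's z in degrees. A call has 1 to 8 rows; each row shifts and turns the pose as measured when the row begins, along the tool's axes as they then stand; what a row does not reach is not made up. A row lasts 1/10 s, in which the tool goes at most 50 mm and 8.59 degrees, less where a joint would pass 70% of its speed; a pose out of reach is approached as far as the arm can. A call is refused whole if a number of a shift passes 50 or a number of a turn 8.59, either way. A call with a gripper value outside its range is refused whole. "claw" is the opening in per cent of the stroke, from 0 (shut) to 100 (fully open), set as the call begins (left out, the last holds). The fingers move at their own pace and stop on an object; the grip force is fixed at half the most. Time passes only in rows, so rows that do not move let the fingers close. It gives the time, the measured TCP pose, the force and the opening at its end, in the units of the state.
- state(): the state, without advancing time (a new reading comes with each control period).
- grab_frame(name): name is "scene" or "top"; returns (picture, depth): 384x512x3 uint8, red, green, blue; 384x512 float32, m along the optical axis (not along the pixel's ray), 0 where there is no reading.
- camera_params(name): a dict with "mtx" (3x3 intrinsics, pixels), "extrinsics" (4x4, takes a point from camera to world coordinates). Camera axes: x right, y down, z forward; pixel columns grow to the right and rows downward; lengths in m; the calibration is good to about 2 mm. A picture is of the moment at which its call begins. camera_params takes no time and is no camera call.
- job_done(): hands the job in, once; it reports no verdict.
Trained networks look in the newest picture that a camera, given by its name, has taken for a name from the list of things; names that differ only in an ending like _2 or _b are one class to them, and where a whole thing is asked for, a point or a joint stands for the part that bears it (a point fixed in the world has none). Each returns a list of dicts, best first, with "p" (0 to 1); they miss things now and then, are a little off and sometimes report something else, mostly with a low value. They report only what shows in the picture. A call takes as long as a camera call. They do not tell look-alikes from the thing itself.
- boxes_of(camera, label): "box" ([left, top, width, height] in pixels, round what is visible of it).
The state is a dict: "time": time; "joint_pos": joint angles; "joint_vel": joint speeds; "joint_efforts": joint torques, N m; "tool_pos": TCP position; "tool_rot": TCP orientation; "contact_force": force on the tool from outside, world axes, zero at the start; "ft_torque": the same for the moment, N m; "gripper_width": opening from 0.0 (shut) to 1.0 (fully open).
Only numpy, scipy, OpenCV 4.12 (cv2) and the standard library are available. Lean on these libraries where they do the work, as an engineer would, in place of code of your own. Each camera call takes 0.05 s, during which the arm holds its last target. There are 200 camera calls.

TASK

Put the loose T-handle back on the upright spindle of the small printing press: set its hub over the spindle nose, turn it gently while pressing lightly until the slot in its foot finds the cross key, and let it down fully home on the shoulder. Never force it against the press (more than 45 N would damage it), let go of it at the end, and leave the other things on the table where they are.

Things in the scene. Friction and masses are not known exactly. Their poses are not given: they have to be found in the camera images.
- handle_center (a point): centre of the loose steel T-handle, 35 mm above its foot. It stands upright on a square hub 40 mm (x) by 36 mm (y), 70 mm tall. A 14 mm round bar runs out both sides of the hub along x, axis 56 mm above the foot, 182 mm over its ball ends. Grasp the hub across its flat y faces, clear of the bar. Half a turn about z makes no difference. Mass 0.35 to 0.6 kg
- handle: the same T-handle, origin at the centre of its foot, axes as handle_center. In the foot: a blind upright bore, about 20 mm wide and 46 mm deep, for the spindle nose; and a straight slot along x, in line with the bar, right across the foot, 9.8 mm wide and 16 mm deep
- press_seat (a point): point on the spindle's upright axis, on top of the round shoulder (42 mm across) where the hub's foot rests when home, 150 mm above the table; axes as the press. Off the key's line, the foot rests on top of the cross key, 14 mm above home; the slot drops over the key when within about 3 degrees of it
- nose_tip (a point): tip of the steel spindle nose, 42 mm above the shoulder. Nose 17 mm thick, last 8 mm tapering to 8 mm. At its foot a straight cross key, 34 mm long, 8 mm thick, 14 mm high. The key's direction is not measured (these axes are the press's): seen from above it is turned 10 to 83 degrees counter-clockwise from the press's x. The spindle is stiff (0.6 N m) and does not turn when lightly rubbed
- press: small block-printing press, bolted down; origin on the table under the spindle axis, z up, x level and square to the crosshead. Base 200 (x) by 190 (y) by 18 mm; two columns at y = +/-72 mm; crosshead 44 (x) by 184 (y) mm, top 140 mm above the table, column nuts to 148 mm
- green_bottle: tall dark green glass bottle, 285 mm high, 76 mm across; origin at the centre of its underside; a bystander
- brown_bottle: tall brown glass bottle, 280 mm high, 66 mm across; origin at the centre of its underside; a bystander
- sugar_bowl: white china sugar bowl with its knobbed lid, one piece, 113 mm high, 96 mm across; origin at the centre of its underside; a bystander
- pencil_cup: white cup of pencils, 80 mm across, 175 mm high with the pencils; origin at the centre of its underside; a bystander
- eraser: white eraser, 45 x 22 x 14 mm; origin at the centre of its underside; a bystander
- sharpener: small red pencil sharpener, 42 x 26 x 22 mm; origin at the centre of its underside; a bystander
- ink_roller: ink roller lying on the table, 145 mm long along its x (wooden grip to -x, rubber roller to +x), 86 mm wide, 32 mm high; origin on its underside between grip and roller; a bystander
- lino_block: wooden printing block, 100 x 75 x 22 mm; origin at the centre of its underside; a bystander
Not all that is in view belongs to the job. What is shaped like the handle but purple is not meant.

How it is judged:
On the way:
1. the handle is over the spindle nose (horizontal distance between handle_center and press_seat below 0.02 m and z of handle_center in the frame of press_seat between 0.055 and 0.16 m).
At the end, for the whole second after the job is handed in: The handle's hub is home on the press's shoulder: its foot within 4 mm of the shoulder (so that the key is inside the slot), its axis within 5 mm of the spindle's, upright within about 4.5 degrees, at rest and let go (horizontal distance between handle_center and press_seat below 0.005 m and z of handle_center in the frame of press_seat between 0.03 and 0.039 m and angle between handle_center's own z axis and vertical below 0.08 rad and linear speed of handle below 0.02 m/s and angular speed of handle below 0.1 rad/s); the robot touches nothing.
It fails at once if the press is loaded with more than 45 N (by the handle or the robot) (contact force between anything else and press above 45 N).
It fails at once if a bystander is shifted by more than 30 mm or knocked over (distance of any of green_bottle, brown_bottle, sugar_bowl, pencil_cup, eraser, sharpener, ink_roller, lino_block from where it was at the start of the episode above 0.03 m or angle between any of green_bottle, brown_bottle, sugar_bowl, pencil_cup, eraser, sharpener, ink_roller, lino_block's own z axis and vertical above 0.5 rad).
It also fails if it takes over 70 s, if anything falls off the work surface, if the arm or the gripper's body presses on something with over 40 N, if the wrist force passes 120 N, or if a joint passes its speed limit or range.

## Working session

There is one attempt and no reset: what is moved stays moved. The work goes in short steps, Python scripts to look and compute and a tool call to move; the robot and the scene stay as the last step left them, time stands still between calls to the robot, and variables do not carry over. Pictures are saved under pics/ and viewed, about 8 in all and at most 12, crops included, and the job is handed in when it is done.

Besides the shell and the picture viewer there is one more tool, called after "Request:" as a command line: name --pt "numbers of a row" for each row, then --argument value for the rest. step_arm: Moves the arm, as the interface text tells. Its arguments: {"type":"object","properties":{"steps":{"type":"array"},"claw":{"type":"number"}},"required":["steps"]}

```bash
mkdir -p pics; python3 - <<'E'
from plant import *
import cv2,numpy as np
for n in("scene","top"):
    im,d=grab_frame(n); np.savez(f"{n}0.npz",im=im,d=d,**camera_params(n)); cv2.imwrite(f"pics/{n}0.png",im[:,:,::-1])
    print(n,camera_params(n))
    for l in("handle","press","nose_tip"): print(l,boxes_of(n,l)[:4])
print(state())
E
```

```text
scene {'mtx': array([[379.58784248,   0.        , 254.78455801],
       [  0.        , 379.58784248, 192.20233584],
       [  0.        ,   0.        ,   1.        ]]), 'extrinsics': array([[-0.67437806,  0.4248565 , -0.60391323,  1.47793111],
       [ 0.73836908,  0.39359281, -0.54762743,  0.94909318],
       [ 0.00503284, -0.81521878, -0.57913126,  1.01808386],
       [ 0.        ,  0.        ,  0.        ,  1.        ]])}
handle [{'box': [379.1, 238.0, 49.9, 22.0], 'p': 0.96}, {'box': [257.3, 173.3, 38.1, 21.5], 'p': 0.72}, {'box': [291.8, 220.7, 13.6, 19.5], 'p': 0.4}]
press [{'box': [196.7, 173.3, 63.3, 58.4], 'p': 0.86}]
nose_tip [{'box': [201.4, 176.4, 56.3, 55.2], 'p': 0.6}]
top {'mtx': array([[486.64003549,   0.        , 255.62466118],
       [  0.        , 486.64003549, 189.20069052],
       [  0.        ,   0.        ,   1.        ]]), 'extrinsics': array([[ 0.02711768, -0.99418429,  0.10422199,  0.38057353],
       [-0.99952926, -0.02547051,  0.01710323,  0.09582815],
       [-0.01434918, -0.10463673, -0.99440699,  1.68318865],
       [ 0.        ,  0.        ,  0.       
[... 278 characters left out ...]
59}]
{'time': 0.4, 'joint_pos': array([-1.37897400e+00,  5.28246954e-02,  1.61312704e+00, -3.54279945e-06,
        1.47595922e+00, -1.18984524e-01]), 'joint_vel': array([-0.00012508, -0.000232  , -0.00320309, -0.00060728, -0.00071866,
       -0.00062423]), 'joint_efforts': array([-6.54247037e-05, -3.93051696e+01, -3.69811606e+01, -1.03065991e-04,
        2.48600416e-03,  1.19428069e-05]), 'tool_pos': array([ 0.19112819, -0.59493742,  0.20059042]), 'tool_rot': array([-1.58977351e-04,  9.87949131e-01,  1.54778838e-01, -7.55692434e-06]), 'contact_force': array([0.24354298, 0.69065777, 0.47773015]), 'ft_torque': array([-0.03396308, -0.00370048,  0.02825624]), 'gripper_width': 1.0024213615456654}
```

View pics/scene0.png

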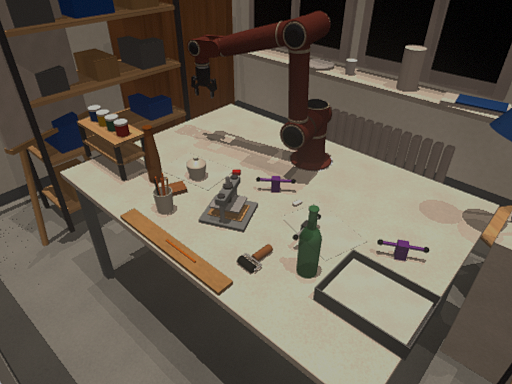

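View pics/top0.png

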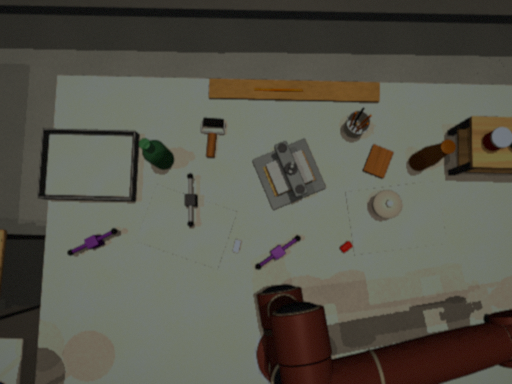

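Three T-shaped candidates appear in the top picture: purple at (93,241), purple at (278,252), and steel-grey at (191,200). The grey one fits the description ("loose steel"). In the scene view it stands behind the green bottle. The press is at about (289,173). Next I'll confirm with a crop and measure from the depth image.

```bash
cat > h.py <<'E'
import numpy as np,cv2
def world(n,d,K,T,off=0):
    v,u=np.mgrid[0:384,0:512]
    P=np.stack([(u-K[0,2])/K[0,0]*d,(v-K[1,2])/K[1,1]*d,d],-1)
    return P@T[:3,:3].T+T[:3,3]
def proj(p,K,T):
    c=(np.asarray(p)-T[:3,3])@T[:3,:3]; return c[...,:2]/c[...,2:]*[K[0,0],K[1,1]]+K[:2,2]
def load(f):
    z=np.load(f); return z['im'],z['d'],z['mtx'],z['extrinsics']
E
python3 - <<'E'
from h import *
im,d,K,T=load("top0.npz"); W=world("top",d,K,T)
def rect(m,lab):
    p=W[m][:,:2].astype(np.float32); r=cv2.minAreaRect(p); print(lab,m.sum(),'mean',p.mean(0).round(4),'rect',np.round(r[0],4),np.round(r[1],4),round(r[2],1)); 
    c=np.cov(p.T);w,v=np.linalg.eigh(c);print('  axis deg',np.degrees(np.arctan2(v[1,1],v[0,1])).round(2), 'z',np.percentile(W[m][:,2],[5,50,95]).round(4))
def roi(l,t,w,h):
    m=np.zeros(d.shape,bool); m[t:t+h,l:l+w]=1; return m&(d>0)
z=W[...,2]
h=roi(178,165,26,66); rect(h&(z>.03),'handle>.03'); rect(h&(z>.063),'handle top')
p=roi(240,130,95,85); rect(p&(z>.008)&(z<.04),'base'); rect(p&(z>.125)&(z<.145),'cross'); rect(p&(z>.153),'nose'); rect(p&(z>.17),'nose tip')
big=[cv2.resize(im[t:t+70,l:l+w],None,fx=5,fy=5,interpolation=cv2.INTER_CUBIC) for l,t,w in((160,163,60),(248,138,80))]
o=np.hstack(big); o=np.clip(o.astype(float)*1.5,0,255).astype(np.uint8)
cv2.imwrite("pics/crop1.png",o[:,:,::-1])
im,d,K,T=load("scene0.npz"); W2=world("s",d,K,T)
q=W2[165:235,190:265].reshape(-1,3); q=q[q[:,2]>.168]; print('scene nose',q.mean(0),q[:,2].max(),len(q))
# green bottle
E
```

```text
handle>.03 357 mean [0.5067 0.3423] rect [0.5108 0.3438] [0.1786 0.0373] 3.6
  axis deg -176.9 z [0.0486 0.0653 0.075 ]
handle top 222 mean [0.5083 0.3433] rect [0.5087 0.3438] [0.1745 0.0372] 4.6
  axis deg -177.27 z [0.0638 0.0686 0.0759]
base 1801 mean [0.6059 0.0147] rect [0.62  0.017] [0.2951 0.3263] 1.2
  axis deg 107.57 z [0.009  0.0186 0.0269]
cross 495 mean [0.6083 0.0132] rect [0.6121 0.0128] [0.1843 0.0448] 24.3
  axis deg -155.2 z [0.1329 0.1402 0.1444]
nose 76 mean [0.6088 0.0131] rect [0.6113 0.0145] [0.1689 0.0339] 20.7
  axis deg -153.56 z [0.1533 0.1622 0.1923]
nose tip 26 mean [0.6108 0.0138] rect [0.6113 0.0139] [0.0159 0.0125] 2.2
  axis deg -166.05 z [0.1783 0.1896 0.1938]
scene nose [0.93813293 0.36521162 0.49532293] 1.0180838637471543 40
```

View pics/crop1.png

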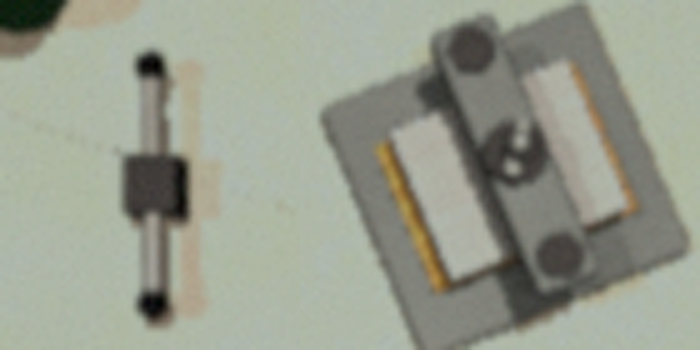

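The crop confirms the grey steel handle, with its hub at crop (153,185) and its bar along world x. The press crosshead runs diagonally, and the shoulder with bright key and nose is at (515,155). I'll take one averaged close look at the key, then start moving.

```bash
cat >> h.py <<'E'
def toolaxes(s):
    from scipy.spatial.transform import Rotation as R
    q=s['tool_rot']; return R.from_quat([q[1],q[2],q[3],q[0]]).as_matrix()
def plan(s,target,ang=None):
    A=toolaxes(s); a=np.degrees(np.arctan2(A[1,0],A[0,0]))
    print('tool',s['tool_pos'].round(4),'xang',a.round(2),'tilt',np.degrees(np.arccos(-A[2,2])).round(2),'t',s['time'],'| delta tool mm',((np.asarray(target)-s['tool_pos'])@A*1000).round(1), 'F',s['contact_force'].round(1),'g',round(s['gripper_width'],3))
    if ang is not None: print('  turn',((a-ang+90)%180-90).round(2))
E
python3 - <<'E'
from h import *; from plant import *
out=[]
for n,(l,t,w,hh) in {"top":(272,155,36,36),"scene":(212,165,40,40)}.items():
    f=[grab_frame(n) for _ in range(6)]; im=np.mean([a[0] for a in f],0); d=np.median([a[1] for a in f],0)
    np.savez(n+"1.npz",im=im,d=d,**camera_params(n))
    c=cv2.resize(im[t:t+hh,l:l+w].astype(np.float32),(400,400),interpolation=cv2.INTER_CUBIC); c=(c-c.min())/(c.max()-c.min())*255*1.3
    K=camera_params(n)['mtx'];T=camera_params(n)['extrinsics']
    print(n,'pred px in crop (shoulder,tip)',[((proj([.6115,.0135,z],K,T)-[l,t]+.5)*400/w).round(0) for z in(.15,.164,.192)])
    out.append(np.clip(c,0,255).astype(np.uint8))
cv2.imwrite("pics/key.png",np.hstack(out)[:,:,::-1])
s=state(); plan(s,[.42,-.3,.27],3.5)
E
```

```text
top pred px in crop (shoulder,tip) [array([210., 151.]), array([213., 144.]), array([218., 129.])]
scene pred px in crop (shoulder,tip) [array([159., 206.]), array([158., 178.]), array([155., 119.])]
tool [ 0.1911 -0.595   0.2008] xang 17.81 tilt 0.0 t 1.0 | delta tool mm [ 308.1 -210.9  -69.2] F [-0.5  1.  -0.4] g 1.001
  turn 14.31
```

View pics/key.png

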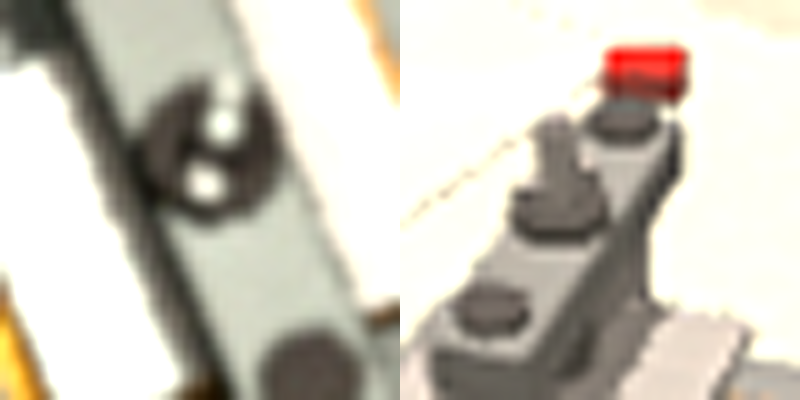

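Request:
step_arm --pt "0 0 -35 7" --pt "0 0 -35 7.3" --claw 100

```text
time: 1.2
tool_pos: [0.1904, -0.5916, 0.2647]
tool_rot: [-0.007, 1.0, 0.026, -0.001]
contact_force: [-0.5, -0.6, 0.5]
gripper_width: 1.002
```

The left panel shows the key's bright ends at crop (230,80) and (205,185), with the nose tip at (222,125). That puts the key line at about -12° in the world frame, which is 53° from press x and in range. I'll carry on to the handle.

Request:
step_arm --pt "30 -35 0 0" --pt "30 -35 0 0" --pt "30 -35 0 0" --pt "30 -35 0 0" --pt "30 -35 0 0" --pt "30 -35 0 0" --pt "30 -35 0 0" --pt "30 -35 0 0"

```text
time: 2.0
tool_pos: [0.4217, -0.2977, 0.2743]
tool_rot: [0.001, 1.0, 0.019, 0.002]
contact_force: [-0.1, -0.2, -0.2]
gripper_width: 1.001
```

Request:
step_arm --pt "10 -47 0 0" --pt "10 -47 0 0" --pt "10 -47 0 0" --pt "5 -48 0 0" --pt "5 -48 0 0" --pt "5 -48 0 0" --pt "5 -48 0 0" --pt "5 -48 0 0"

```text
time: 2.8
tool_pos: [0.4634, 0.0992, 0.2754]
tool_rot: [0.001, 1.0, 0.019, 0.005]
contact_force: [0.8, 0.2, -0.7]
gripper_width: 1.002
```

```bash
python3 -c "
from h import *; from plant import *
plan(state(),[.5095,.3435,.13],3)"
```

```text
tool [0.4634 0.0992 0.2754] xang 2.16 tilt 0.6 t 2.8 | delta tool mm [  53.8 -242.8  145.2] F [ 0.8  0.2 -0.7] g 1.002
  turn -0.84
```

Request:
step_arm --pt "9 -41 24 -0.8" --pt "9 -41 24 0" --pt "9 -41 24 0" --pt "9 -41 24 0" --pt "9 -41 24 0" --pt "8 -36 24 0" --pt "0 0 0 0"

```text
time: 3.5
tool_pos: [0.5065, 0.358, 0.1301]
tool_rot: [0.001, 0.999, 0.03, 0.01]
contact_force: [-0.3, 0.0, -0.2]
gripper_width: 0.997
```

```bash
python3 -c "
from h import *; from plant import *
plan(state(),[.509,.3436,.028],3)"
```

```text
tool [0.5065 0.358  0.1301] xang 3.49 tilt 1.15 t 3.5 | delta tool mm [ -0.5  14.3 102.1] F [-0.3  0.  -0.2] g 0.997
  turn 0.49
```

Request:
step_arm --pt "0 8 5 0" --pt "0 6 10 -0.4" --pt "0 0 25 0" --pt "0 0 25 0" --pt "0 0 20 0" --pt "0 0 10 0" --pt "0 0 0 0"

```text
time: 4.2
tool_pos: [0.5139, 0.3358, 0.0371]
tool_rot: [0.0, 0.999, 0.031, 0.015]
contact_force: [-1.1, -0.4, 0.6]
gripper_width: 1.003
```

```bash
python3 - <<'E'
from h import *; from plant import *
plan(state(),[.509,.3436,.028],3)
im,d=grab_frame("top"); cv2.imwrite("pics/t2.png",cv2.resize(im[130:260,120:280],None,fx=4,fy=4,interpolation=cv2.INTER_CUBIC)[:,:,::-1])
E
```

```text
tool [0.5139 0.3358 0.0371] xang 3.55 tilt 1.71 t 4.2 | delta tool mm [-4.7 -8.1  9. ] F [-1.1 -0.4  0.6] g 1.003
  turn 0.55
```

View pics/t2.png

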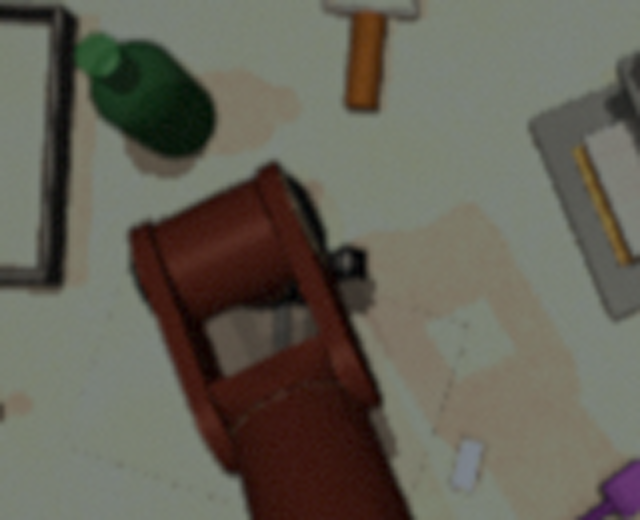

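The view shows the arm over the handle, with only the bar end visible at (350,262). The green bottle at (150,100) is clear. I'll make a slow final correction.

Request:
step_arm --pt "-2 -4 0 0" --pt "-2 -3 3 0.3" --pt "0 0 3 0" --pt "0 0 2 0" --pt "0 0 0 0"

```text
time: 4.75
tool_pos: [0.5131, 0.3447, 0.0349]
tool_rot: [-0.002, 0.999, 0.028, 0.02]
contact_force: [-0.4, 0.4, 0.6]
gripper_width: 0.997
```

```bash
python3 - <<'E'
from h import *; from plant import *
s=state();plan(s,[.509,.3436,.028],3); print(s['joint_vel'].round(3),toolaxes(s)[:,2].round(4))
E
```

```text
tool [0.5131 0.3447 0.0349] xang 3.21 tilt 2.25 t 4.75 | delta tool mm [-4.4  0.9  6.7] F [-0.4  0.4  0.6] g 0.997
  turn 0.21
[ 0.003 -0.004 -0.007 -0.001  0.001 -0.001] [ 0.0389  0.0051 -0.9992]
```

Request:
step_arm --pt "0 0 0 0" --pt "0 0 0 0"

```text
time: 4.95
tool_pos: [0.5132, 0.345, 0.035]
tool_rot: [-0.002, 0.999, 0.028, 0.02]
contact_force: [0.2, 0.2, 0.3]
gripper_width: 0.997
```

```bash
python3 - <<'E'
from h import *; from plant import *
s=state();plan(s,[.509,.3436,.028],3); print(s['joint_pos'].round(4),s['joint_vel'].round(3),toolaxes(s)[:,2].round(4),s['joint_efforts'].round(1))
E
```

```text
tool [0.5132 0.345  0.035 ] xang 3.23 tilt 2.27 t 4.95 | delta tool mm [-4.5  1.1  6.9] F [0.2 0.2 0.3] g 0.997
  turn 0.23
[ 0.4783  0.1675  1.7805 -0.0146  1.1564  1.9983] [ 0.     0.002 -0.002  0.001 -0.001  0.   ] [ 0.0392  0.0052 -0.9992] [  0.  -40.4 -33.1  -0.   -0.1   0. ]
```

Request:
step_arm --pt "-8 0 0 0"

```text
time: 5.05
tool_pos: [0.5058, 0.3446, 0.035]
tool_rot: [-0.002, 0.999, 0.028, 0.02]
contact_force: [0.1, 0.5, 0.5]
gripper_width: 1.0
```

```bash
python3 - <<'E'
from h import *; from plant import *
s=state();plan(s,[.509,.3436,.028],3); print(s['joint_pos'].round(4),s['joint_vel'].round(3),toolaxes(s)[:,2].round(4))
E
```

```text
tool [0.5058 0.3446 0.035 ] xang 3.2 tilt 2.32 t 5.05 | delta tool mm [2.9 1.2 7.2] F [0.1 0.5 0.5] g 1.0
  turn 0.2
[ 0.4835  0.1531  1.7968 -0.015   1.1537  2.0042] [ 0.066 -0.158  0.192  0.002 -0.015  0.06 ] [ 0.04    0.0055 -0.9992]
```

Request:
step_arm --pt "0 0 10 0"

```text
time: 5.15
tool_pos: [0.5063, 0.3452, 0.026]
tool_rot: [-0.003, 0.999, 0.028, 0.021]
contact_force: [0.0, 0.2, 0.1]
gripper_width: 1.0
```

```bash
python3 - <<'E'
from h import *; from plant import *
s=state();plan(s,[.509,.3436,.028],3); print(s['joint_pos'].round(4),s['joint_vel'].round(3),toolaxes(s)[:,2].round(4))
E
```

```text
tool [0.5063 0.3452 0.026 ] xang 3.22 tilt 2.43 t 5.15 | delta tool mm [ 2.7  1.7 -1.9] F [0.  0.2 0.1] g 1.0
  turn 0.22
[ 0.4839  0.1651  1.8004 -0.0149  1.1359  2.0044] [-0.011  0.164  0.032 -0.007 -0.199 -0.   ] [ 0.0419  0.0067 -0.9991]
```

Request:
step_arm --pt "3 1 -3 0"

```text
time: 5.25
tool_pos: [0.5071, 0.3434, 0.0266]
tool_rot: [-0.002, 0.999, 0.028, 0.019]
contact_force: [0.5, -0.6, -0.2]
gripper_width: 0.997
```

Request:
step_arm --pt "0 0 0 0" --pt "0 0 0 0" --pt "0 0 0 0" --pt "0 0 0 0" --pt "0 0 0 0" --pt "0 0 0 0" --claw 0

```text
time: 5.85
tool_pos: [0.5083, 0.3433, 0.0272]
tool_rot: [-0.002, 0.999, 0.028, 0.02]
contact_force: [-0.4, 0.1, 0.4]
gripper_width: 0.401
```

```bash
python3 - <<'E'
from h import *; from plant import *
s=state();plan(s,[.509,.3436,.028],3); print(s['joint_vel'].round(3),toolaxes(s)[:,2].round(4))
E
```

```text
tool [0.5083 0.3433 0.0272] xang 3.21 tilt 2.26 t 5.85 | delta tool mm [ 0.8 -0.3 -0.8] F [-0.4  0.1  0.4] g 0.401
  turn 0.21
[-0.    -0.002 -0.     0.003 -0.001  0.   ] [ 0.0391  0.0048 -0.9992]
```

Request:
step_arm --pt "0 0 -10 0" --pt "0 0 -30 0" --pt "0 0 -40 0" --pt "0 0 -45 0" --pt "0 0 -45 0" --pt "0 0 -45 0" --pt "0 0 -30 0" --pt "0 0 0 0"

```text
time: 6.65
tool_pos: [0.4909, 0.3389, 0.2691]
tool_rot: [0.004, 1.0, 0.028, 0.007]
contact_force: [0.6, 0.3, -5.1]
gripper_width: 0.404
```

```bash
python3 - <<'E'
from h import *; from plant import *
s=state();plan(s,[.6113,.0139,.27],-12); print(s['joint_pos'].round(3),toolaxes(s)[:,2].round(4))
E
```

```text
tool [0.4909 0.3389 0.2691] xang 3.25 tilt 0.89 t 6.65 | delta tool mm [101.8 331.3   3. ] F [ 0.6  0.3 -5.1] g 0.404
  turn 15.25
[ 0.486 -0.052  1.605 -0.013  1.58   2.   ] [ 0.0139 -0.007  -0.9999]
```

Request:
step_arm --pt "0 0 0 7.6" --pt "0 0 0 7.6"

```text
time: 6.85
tool_pos: [0.4895, 0.3383, 0.2658]
tool_rot: [0.004, 0.994, -0.108, 0.006]
contact_force: [-1.1, -0.2, -6.1]
gripper_width: 0.403
```

Request:
step_arm --pt "12 18 0 0" --pt "24 38 0 0" --pt "24 38 0 0" --pt "24 38 0 0" --pt "24 38 0 0" --pt "24 38 0 0" --pt "24 38 0 0" --pt "12 20 0 0"

```text
time: 7.65
tool_pos: [0.5864, 0.0339, 0.2379]
tool_rot: [0.008, 0.994, -0.105, -0.014]
contact_force: [-0.6, 0.6, -5.4]
gripper_width: 0.404
```

```bash
python3 - <<'E'
from h import *; from plant import *
s=state();plan(s,[.6113,.0139,.26],-12); print(toolaxes(s)[:,2].round(4))
E
```

```text
tool [0.5864 0.0339 0.2379] xang -12.04 tilt 1.9 t 7.65 | delta tool mm [ 27.9  14.9 -22.5] F [-0.6  0.6 -5.4] g 0.404
  turn -0.04
[-0.0302 -0.0135 -0.9995]
```

Request:
step_arm --pt "0 0 0 0"

```text
time: 7.75
tool_pos: [0.5855, 0.0308, 0.2339]
tool_rot: [0.009, 0.994, -0.107, -0.017]
contact_force: [-0.5, 0.1, -5.8]
gripper_width: 0.406
```

```bash
cat > st.py <<'E'
from h import *; from plant import *
s=state();plan(s,[.6113,.0139,.25],-12); print(s['joint_pos'].round(4),s['joint_vel'].round(3),toolaxes(s)[:,2].round(4))
E
python3 st.py
```

```text
tool [0.5855 0.0308 0.2339] xang -12.3 tilt 2.2 t 7.75 | delta tool mm [ 28.3  11.3 -16.7] F [-0.5  0.1 -5.8] g 0.406
  turn -0.3
[-0.0657 -0.0294  1.641  -0.0164  1.5647  1.7199] [-0.001  0.014  0.048  0.034  0.004  0.002] [-0.0357 -0.0141 -0.9993]
```

Request:
step_arm --pt "0 0 -15 0"

```text
time: 7.85
tool_pos: [0.5831, 0.0308, 0.2432]
tool_rot: [0.009, 0.994, -0.108, -0.022]
contact_force: [-0.3, 0.3, -6.4]
gripper_width: 0.399
```

```bash
python3 st.py
```

```text
tool [0.5831 0.0308 0.2432] xang -12.38 tilt 2.75 t 7.85 | delta tool mm [30.9 10.6 -7.9] F [-0.3  0.3 -6.4] g 0.399
  turn -0.38
[-0.0662 -0.0315  1.628  -0.0157  1.5905  1.7202] [-0.017 -0.047 -0.209 -0.01   0.256 -0.005] [-0.0463 -0.0127 -0.9988]
```

Request:
step_arm --pt "0 0 0 0" --pt "0 0 0 0"

```text
time: 8.05
tool_pos: [0.583, 0.0324, 0.2438]
tool_rot: [0.008, 0.994, -0.107, -0.022]
contact_force: [-1.5, 0.4, -6.0]
gripper_width: 0.403
```

```bash
python3 st.py
```

```text
tool [0.583  0.0324 0.2438] xang -12.28 tilt 2.7 t 8.05 | delta tool mm [31.3 12.2 -7.3] F [-1.5  0.4 -6. ] g 0.403
  turn -0.28
[-0.0639 -0.0323  1.6278 -0.0149  1.5909  1.7208] [ 0.011 -0.013 -0.019  0.004 -0.     0.002] [-0.0456 -0.012  -0.9989]
```

```bash
cat > foot.py <<'E'
from h import *; from plant import *
from scipy.spatial.transform import Rotation as R
A0=R.from_quat([.999,.028,.020,-.002]).as_matrix()
f=A0.T@(np.array([.5088,.3434,0])-[.5083,.3433,.0272]); hz=A0.T@[0,0,1]
def foot(s):
    A=toolaxes(s); return s['tool_pos']+A@f, A@hz
if __name__=="__main__":
    s=state();F,h=foot(s);A=toolaxes(s); print('foot',F.round(4),'handle axis',h.round(4),'mid bore',(F+.014*h).round(4))
    print('delta to nose (tool mm)',((np.array([.6113,.0139,.20])-F)@A*1000).round(1))
    plan(s,[.6113,.0139,.25],-12)
E
python3 foot.py; python3 - <<'E'
from foot import *
s=state();F,h=foot(s);o=[]
for n in("scene","top"):
    im,d=grab_frame(n);c=camera_params(n);K,T=c['mtx'],c['extrinsics']
    np.savez(n+"2.npz",im=im,d=d,**c)
    x=toolaxes(s)[:,0]
    for p,col in((F,(255,0,0)),(F+.07*h,(255,255,0)),(F+.056*h+.088*x,(0,255,0)),(F+.056*h-.088*x,(0,255,0)),(np.array([.6113,.0139,.192]),(0,0,255))):
        im=im.copy(); u=proj(p,K,T).round().astype(int); im[u[1],u[0]]=col
    u=proj(F,K,T).astype(int); cc=im[u[1]-45:u[1]+45,u[0]-45:u[0]+45]; o.append(cv2.resize(cc,(400,400),interpolation=cv2.INTER_NEAREST))
cv2.imwrite("pics/held.png",np.clip(np.hstack(o)*1.6,0,255).astype(np.uint8)[:,:,::-1])
E
```

```text
foot [0.5811 0.0322 0.2167] handle axis [0.0854 0.0063 0.9963] mid bore [0.5823 0.0323 0.2306]
delta to nose (tool mm) [34.  11.2 15.5]
tool [0.583  0.0324 0.2438] xang -12.28 tilt 2.7 t 8.05 | delta tool mm [31.3 12.2 -7.3] F [-1.5  0.4 -6. ] g 0.403
  turn -0.28
```

View pics/held.png

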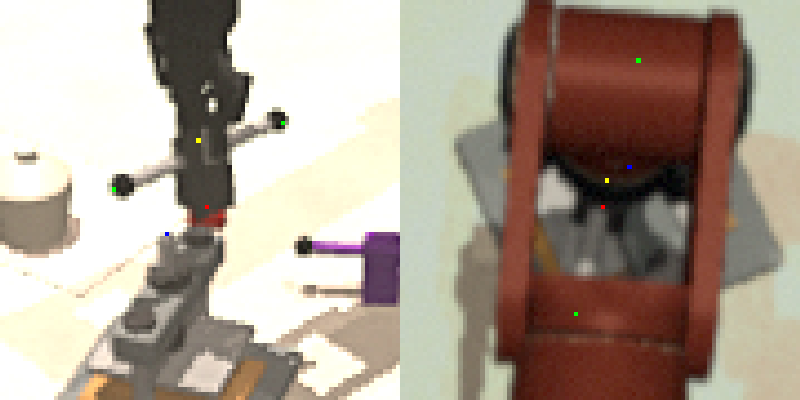

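In the left panel the handle is held level: balls at (122,185) and (278,120), close to the predicted green marks, with the nose tip at (168,236). I'll move it over the nose.

Request:
step_arm --pt "17 6 -8 0" --pt "17 5 -6 0" --pt "0 0 0 0" --pt "0 0 0 0"

```text
time: 8.55
tool_pos: [0.615, 0.018, 0.2581]
tool_rot: [0.008, 0.994, -0.104, -0.021]
contact_force: [-1.2, 0.4, -6.2]
gripper_width: 0.399
```

```bash
python3 foot.py
```

```text
foot [0.6132 0.0178 0.2309] handle axis [0.0834 0.0064 0.9965] mid bore [0.6144 0.0179 0.2449]
delta to nose (tool mm) [ 0.2  3.6 31. ]
tool [0.615  0.018  0.2581] xang -11.94 tilt 2.59 t 8.55 | delta tool mm [-2.4  4.6  8.3] F [-1.2  0.4 -6.2] g 0.399
  turn 0.06
```

Request:
step_arm --pt "0 4 12 0" --pt "0 0 14 0" --pt "0 0 0 0" --pt "0 0 0 0"

```text
time: 8.95
tool_pos: [0.6106, 0.0151, 0.2281]
tool_rot: [0.008, 0.994, -0.103, -0.023]
contact_force: [0.1, 0.2, -5.3]
gripper_width: 0.404
```

```bash
python3 foot.py
```

```text
foot [0.6087 0.0149 0.201 ] handle axis [0.0866 0.006  0.9962] mid bore [0.6099 0.015  0.2149]
delta to nose (tool mm) [2.8 0.4 0.9]
tool [0.6106 0.0151 0.2281] xang -11.83 tilt 2.76 t 8.95 | delta tool mm [ -0.    1.5 -21.9] F [ 0.1  0.2 -5.3] g 0.404
  turn 0.17
```

Request:
step_arm --pt "3 1 7 0" --pt "0.5 0 8 0" --pt "0 0 0 0"

```text
time: 9.25
tool_pos: [0.6129, 0.0132, 0.2112]
tool_rot: [0.008, 0.994, -0.103, -0.023]
contact_force: [-0.6, 0.3, -5.8]
gripper_width: 0.404
```

```bash
python3 foot.py
```

```text
foot [0.611  0.013  0.1841] handle axis [0.0873 0.0059 0.9962] mid bore [0.6122 0.0131 0.198 ]
delta to nose (tool mm) [ -0.6  -0.6 -15.9]
tool [0.6129 0.0132 0.2112] xang -11.82 tilt 2.8 t 9.25 | delta tool mm [ -3.4   0.4 -38.6] F [-0.6  0.3 -5.8] g 0.404
  turn 0.18
```

Request:
step_arm --pt "0.3 0 5 0" --pt "0.3 0 5 0" --pt "0 0 0 0"

```text
time: 9.55
tool_pos: [0.6132, 0.0129, 0.2005]
tool_rot: [0.008, 0.994, -0.103, -0.023]
contact_force: [0.3, 0.6, -5.6]
gripper_width: 0.404
```

```bash
python3 foot.py
```

```text
foot [0.6114 0.0127 0.1734] handle axis [0.0869 0.0059 0.9962] mid bore [0.6126 0.0128 0.1873]
delta to nose (tool mm) [ -1.5  -0.6 -26.6]
tool [0.6132 0.0129 0.2005] xang -11.82 tilt 2.78 t 9.55 | delta tool mm [ -4.3   0.4 -49.4] F [ 0.3  0.6 -5.6] g 0.404
  turn 0.18
```

Request:
step_arm --pt "-0.7 0 3 0" --pt "-0.3 0 3 0" --pt "0 0 0 0"

```text
time: 9.85
tool_pos: [0.6121, 0.013, 0.1944]
tool_rot: [0.008, 0.994, -0.103, -0.023]
contact_force: [0.3, -0.4, -5.6]
gripper_width: 0.4
```

```bash
python3 foot.py
```

```text
foot [0.6102 0.0128 0.1673] handle axis [0.0863 0.0059 0.9963] mid bore [0.6115 0.0129 0.1812]
delta to nose (tool mm) [ -0.6  -0.6 -32.7]
tool [0.6121 0.013  0.1944] xang -11.82 tilt 2.74 t 9.85 | delta tool mm [ -3.4   0.4 -55.5] F [ 0.3 -0.4 -5.6] g 0.4
  turn 0.18
```

Request:
step_arm --pt "0 0 2.5 0" --pt "0 0 0 0"

```text
time: 10.05
tool_pos: [0.612, 0.013, 0.1919]
tool_rot: [0.008, 0.994, -0.103, -0.022]
contact_force: [-0.3, -0.0, -5.8]
gripper_width: 0.399
```

Request:
step_arm --pt "0 0 0 0" --pt "0 0 0 0" --pt "0 0 0 0" --pt "0 0 0 0" --claw 75

```text
time: 10.45
tool_pos: [0.6152, 0.0127, 0.198]
tool_rot: [0.008, 0.995, -0.103, -0.017]
contact_force: [-1.0, -0.2, 0.2]
gripper_width: 0.752
```

```bash
python3 st.py; python3 - <<'E'
from h import *; from plant import *
im,d=grab_frame("scene");c=camera_params("scene");np.savez("scene3.npz",im=im,d=d,**c)
cv2.imwrite("pics/rel.png",np.clip(cv2.resize(im[130:235,180:285],(630,630),interpolation=cv2.INTER_CUBIC)*1.5,0,255).astype(np.uint8)[:,:,::-1])
E
```

```text
tool [0.6152 0.0127 0.198 ] xang -11.82 tilt 2.2 t 10.45 | delta tool mm [ -5.8   0.6 -51.8] F [-1.  -0.2  0.2] g 0.752
  turn 0.18
[-0.0923  0.0586  1.6118 -0.0158  1.5063  1.6857] [ 0.    -0.008 -0.015 -0.     0.001 -0.003] [-0.0364 -0.0124 -0.9993]
```

View pics/rel.png

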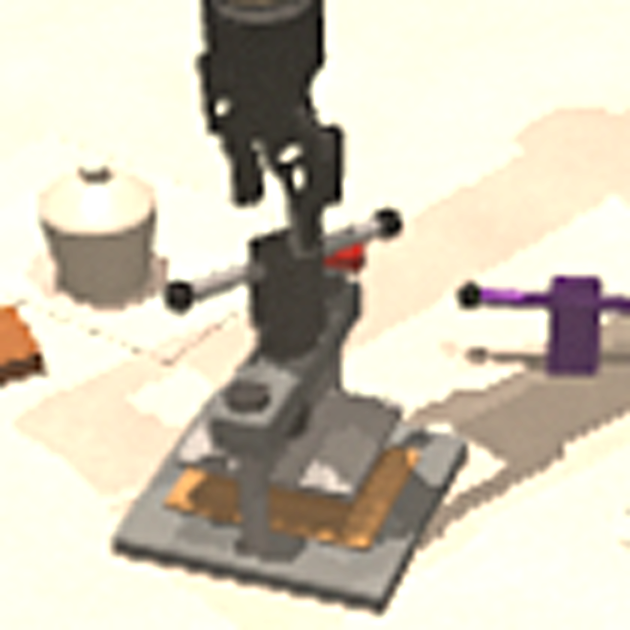

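The handle now stands upright on the spindle, with balls at crop (180,297) and (388,222). It may already have dropped home, so I'll fit the height and angle from the ball pixels.

```bash
python3 - <<'E'
from h import *
im,d,K,T=load("scene3.npz")
obs=np.array([[180,297],[388,222]])/6-.42+[180,130]
print(obs)
from scipy.optimize import least_squares
g=im.astype(int).max(2)
for fz in(.150,.164):
  for a in(-20,-12,-4):
    x=np.array([np.cos(np.radians(a)),np.sin(np.radians(a)),0])
    c=np.array([.6115,.0137,fz+.056]); pr=np.array([proj(c+s*.0845*x,K,T) for s in(1,-1)]); print(fz,a,pr.round(1).tolist(), 'hubfoot',proj([.6115,.0137,fz],K,T).round(1))
E
```

```text
[[209.58       179.08      ]
 [244.24666667 166.58      ]]
0.15 -20 [[207.0, 178.8], [246.0, 168.4]] hubfoot [227.5 185.1]
0.15 -12 [[208.4, 180.3], [244.5, 167.0]] hubfoot [227.5 185.1]
0.15 -4 [[210.1, 181.6], [242.7, 165.9]] hubfoot [227.5 185.1]
0.164 -20 [[206.8, 175.8], [246.0, 165.4]] hubfoot [227.3 182.3]
0.164 -12 [[208.1, 177.2], [244.5, 164.1]] hubfoot [227.3 182.3]
0.164 -4 [[209.9, 178.5], [242.7, 162.9]] hubfoot [227.3 182.3]
```

Request:
step_arm --pt "0 0 -10 0" --pt "0 0 -25 0" --pt "0 0 -35 0" --pt "0 0 -40 0" --pt "0 0 -10 0"

```text
time: 11.0
tool_pos: [0.6188, 0.0143, 0.3229]
tool_rot: [0.008, 0.994, -0.103, -0.019]
contact_force: [-0.1, -0.1, 0.7]
gripper_width: 0.749
```

Request:
step_arm --pt "-30 0 0 0" --pt "-45 0 0 0" --pt "-45 0 0 0" --pt "-45 0 0 0" --pt "-20 0 0 0" --pt "0 40 0 0" --pt "0 40 0 0" --pt "0 40 0 0"

```text
time: 11.8
tool_pos: [0.408, -0.0628, 0.3364]
tool_rot: [0.008, 0.995, -0.097, -0.013]
contact_force: [-0.1, -0.1, 0.7]
gripper_width: 0.752
```

Request:
step_arm --pt "0 40 0 0" --pt "0 45 0 0" --pt "0 45 0 0" --pt "0 45 0 0" --pt "0 20 0 0" --pt "0 0 0 0"

```text
time: 12.4
tool_pos: [0.3657, -0.2642, 0.3414]
tool_rot: [0.009, 0.995, -0.099, -0.011]
contact_force: [0.4, -0.3, -0.5]
gripper_width: 0.753
```

```bash
python3 st.py; python3 - <<'E'
from h import *; from plant import *
im,d=grab_frame("top");c=camera_params("top");K,T=c['mtx'],c['extrinsics'];np.savez("top4.npz",im=im,d=d,**c)
W=world("top",d,K,T);z=W[...,2]
u=proj([.6115,.0137,.22],K,T);print('hub px',u)
v,uu=np.mgrid[0:384,0:512]; m=(np.hypot(uu-u[0],v-u[1])<4.5)&(d>0); print('hub top z',np.median(z[m]),np.percentile(z[m],[10,90]))
R=(np.hypot(uu-u[0],v-u[1])<45)&(d>0)&(z>.19); p=W[R][:,:2]; w,e=np.linalg.eigh(np.cov(p.T)); print(R.sum(),'angle',np.degrees(np.arctan2(e[1,1],e[0,1])),cv2.minAreaRect(p.astype(np.float32)))
for r in(1,-1):
  a=np.radians(-12); x=np.array([np.cos(a),np.sin(a),0])*.05*r
  q=proj(np.array([.6115,.0137,.213])+x,K,T).round().astype(int); print('bar z',z[q[1]-1:q[1]+2,q[0]-1:q[0]+2].max())
s,_=grab_frame("scene")
o=[cv2.resize(i,(400,400),interpolation=cv2.INTER_CUBIC) for i in(im[130:210,250:330],s[140:220,190:270])]
cv2.imwrite("pics/end.png",np.clip(np.hstack(o)*1.5,0,255).astype(np.uint8)[:,:,::-1])
E
```

```text
tool [ 0.3657 -0.2642  0.3414] xang -11.43 tilt 1.65 t 12.4 | delta tool mm [ 187.5 -322.9   81.1] F [ 0.4 -0.3 -0.5] g 0.753
  turn 0.57
[-0.7714 -0.4063  1.7865 -0.0285  1.7683  0.9931] [-0.008 -0.007  0.006  0.015  0.012  0.001] [-0.0245 -0.0152 -0.9996]
hub px [291.63596068 164.70239425]
hub top z 0.2212807538281486 [0.21766595 0.22527231]
390 angle 166.75191463913652 ((0.6097721457481384, 0.013412881642580032), (0.035519883036613464, 0.17881357669830322), 77.33602142333984)
bar z 0.2170192145022818
bar z 0.2216006330439677
```

View pics/end.png

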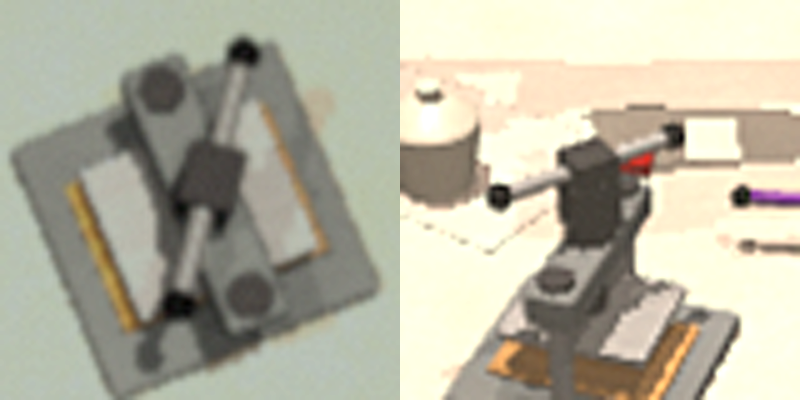

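The handle is upright on the shoulder, with the hub top at 0.221 m (0.220 expected when home, 0.234 if on the key) and the arm clear. I'm handing in.

```bash
python3 -c "
from plant import *
print(job_done())"
```

```text
the job is handed in; nothing more can be done
None
```

The steel T-handle is back on the spindle and let go, and as far as my checks show it sits fully home on the shoulder. I handed the job in at about 12.5 s; no verdict was reported.

**What I did:**
- I picked the grey handle; the other two T-handles are purple.
- I estimated the key's direction from the top camera, about -12° in the world frame. I turned the handle to that angle on the way over.
- I lowered the hub over the nose and released it about 1 mm above the key. The slot found the key and the handle dropped home by itself, so no pressing or searching turn was needed.

**Last checks:**
- **Height:** the hub top measured 0.221 m. Fully home would be 0.220 m, and resting on the key would be 0.234 m.
- **Position and angle:** the hub's centre is about 2 mm from my measured spindle axis. The bar lies at -13°, against the -12° estimated for the key.
- **Upright:** it stands upright in both camera views. I did not measure the tilt as a number.
- **Forces:** the wrist force readings never showed more than the handle's own weight, about 6 N.
- **Bystanders:** those in the last views stand where they were. I did not measure the others again.

**What went off plan:** the gripper drifted 2 to 3° out of vertical during the moves. The handle hung about 5° off upright until I released it, and then it straightened on the nose.

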